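# Pry the snap ring off the fish scaler's spindle

### The arm

A 6-joint arm with a two-finger parallel gripper is mounted at the origin on the work surface. World frame = base frame: x ahead of the robot, y to its left, z up, the work surface at z = 0. Lengths are in m, angles in rad, forces in N, time in s.
With the tool pointing down it reaches from about 0.325 to 0.9 m from the base axis. Payload 6.1 kg.
Tool frame: the origin (TCP) lies midway between the tips of the shut fingers; the grasp point (between the pads) lies 19 mm behind it; x points along the fingers, y is the direction in which the jaws open and shut, and the axes are right-handed (so a half turn about x gives the same grasp; the last joint's range is limited). The gripper opens to 85 mm and grips with 20 to 120 N. Pads are 22 mm wide; open, the fingers measure 114 mm over their backs; the gripper's body (76 mm by 85 mm) begins 54 mm behind the grasp point. The pads swing forward as they close: fully open they stand 13 mm farther back than shut.
Start: joints at [-1.351, 0.22, 1.526, -0, 1.395, -0.126], TCP at [0.212, -0.588, 0.231] pointing down, gripper open.
Joint ranges: [-2.98, 2.98], [-0.91, 2.08], [0.09, 2.57], [-1.24, 4.39], [0.2, 2.65], [-2.68, 2.68]. Speed limits (rad/s): [2.57, 2.57, 3.01, 3.14, 3.14, 3.14].

### API

Orientations are given as [roll, pitch, yaw] about the fixed x, y, z axes, in that order (R = Rz(yaw) Ry(pitch) Rx(roll)).
In Python, from plant import movep, move_l, set_joints, gripper_to, hold, inverse_kinematics, observe, get_image, get_calibration, Unreachable, job_done gives the robot as it stands. Calls block until the motion is done:
- movep(position, orientation): joint-space move of the TCP to a pose.
- move_l(position, feed=0.15, rotation=None, max_force=None): straight line of the TCP; rotation=None keeps the orientation; feed is the mean speed in m/s. With max_force (N) it stops when the force on the tool has changed by that much, and returns True; else False.
- set_joints(angles): joint-space move.
- gripper_to(opening, f_grip=None): finger opening in m; f_grip is the grip in N (None keeps the last); returns when the fingers have stopped.
- hold(seconds).
- inverse_kinematics(position, orientation): joint angles nearest the present ones, or None.
- observe(): the state.
- get_image(name): name is "scene" or "top"; returns (picture, depth): 480x640x3 uint8, red, green, blue; 480x640 float32, m along the optical axis (not along the pixel's ray), 0 where there is no reading.
- get_calibration(name): a dict with "intrinsics" (3x3 intrinsics, pixels), "world_from_camera" (4x4, takes a point from camera to world coordinates). Camera axes: x right, y down, z forward; pixel columns grow to the right and rows downward; lengths in m; the calibration is good to about 2 mm. A picture is of the moment at which its call begins. get_calibration takes no time and is no camera call.
A pose or a line that the arm cannot do raises Unreachable and nothing moves.
- job_done(): hands the job in, once; it reports no verdict.
The state is a dict: "time_s": time; "q": joint angles; "joint_velocities": joint speeds; "joint_torque": joint torques, N m; "eef_pos": TCP position; "tcp_rot": TCP orientation; "ft_force": force on the tool from outside, world axes, zero at the start; "torque": the same for the moment, N m; "opening": finger opening in m.
Only numpy, scipy, OpenCV 4.12 (cv2) and the standard library are available. Lean on these libraries where they do the work, as an engineer would, in place of code of your own. Each camera call takes 0.05 s, during which the arm holds its last target.

### The job

The fish scaler's wheel is due for washing, so its retaining ring must come off: take the hooked pick from its stand, hook it through the eye of the spring-wire ring on the slanted spindle and pull the ring out of its groove, so that it ends up lying in the machine's drip pan. Then lay the pick back in the two notches of its stand, the same way round as it was. Touch the ring with the pick only, not with the gripper, do not lean hard on the machine, and leave the other things on the table where they are.

Things in the scene. Friction and masses are not known exactly. Their poses are not given: they have to be found in the camera images.
- scaler: Fixed fish scaler. Steel drip pan (x -170 to 130, y +-105, walls 18 mm high, floor 3 mm) with a white housing (x -3 to 113, y +-65, 122 mm high). Origin: underside of the pan; z up; its front, -x, faces to the robot's right. A spindle leans out of the housing, 38 deg from vertical to the front: outward axis a = (-0.616, 0, 0.788), down the slope d = (-0.788, 0, -0.616) in this frame.
- spindle_seat (a point): Ring's seat in the groove on the spindle axis, at (-20, 0, 140) mm in the scaler's frame, same axes. Along the axis, from the ring's mid-plane: 22 mm hub right below, white studded wheel (90 mm diameter) 10 to 30 mm below, 22 mm nose from 3 to 29 mm above. The nose overhangs the ring's eye, so the hook must enter about parallel to the spindle.
- ring: Omega-shaped snap ring of 4 mm dark spring wire, 37 x 22 mm, 28 g. Two sprung arms clasp the 12 mm groove; the eye stands out down the slope. Origin: on the spindle axis, in the wire's mid-plane, when seated; x through the eye (down the slope), z outwards along the spindle. A pull along x of 5 to 10 N spreads the arms; after about 8 mm it snaps out, loose; a shallow hook may then slip off.
- ring_eye (a point): Middle of the eye, 16.25 mm from the ring's origin along its x. Seen along the spindle the free opening reaches from 11 mm (the nose's edge) to 21.5 mm (inside of the wire) in x, and 6 mm either side in y. Axes as the ring's.
- pick: Hooked pick, 90 g. Black handle 14 x 14 mm, 102 mm long (x -50 to 52), then a 6 mm steel stem to x = 85 mm, where a straight 4.4 mm hook goes off at a right angle along -z. Origin: middle of the handle, on its centre line, near the centre of mass; x from the handle to the hook. At the start it lies level in the stand, hook down.
- pick_tip (a point): Very end of the pick's hook: at (85, 0, -36) mm in the pick's frame. Axes as the pick's.
- stand: Black stand for the pick, fixed: base plate 110 x 60 x 8 mm and two upright plates (7 mm thick, at x = -38 and +40 mm) with notches 24 mm wide and 12 mm deep, notch floors at z = 55 mm. Origin: underside of the base, z up, x the way the lying pick points.
- stand_seat (a point): Where the pick's origin is when it lies in the notches: 62 mm above the stand's origin. Axes as the stand's; the lying pick has the same axes.
- salt_jar: Bystander: clear jar with steel cap, 60 mm diameter, 100 mm high; origin at its underside.
- bowl: Bystander: steel bowl 110 mm wide, 45 mm high; origin at its underside.
- cup: Bystander: white plastic cup 84 mm wide, 110 mm high; origin at its underside.
- spanner: Bystander: steel spanner lying flat, origin at its underside.
- brush: Bystander: brush lying flat, origin at its underside.
- oil: Bystander: green bottle 64 mm wide, 170 mm high; origin at its underside.
Not all that is in view belongs to the job. There is more than one size of the stand; the job needs the middle-sized.

How it is judged:
By the outcome, as a careful person would: the job done as asked, in the order asked, and still so for the second after the job is handed in, with the robot touching nothing.
It also fails if it takes over 58 s, if anything falls off the work surface, if the arm or the gripper's body presses on something with over 40 N, if the wrist force passes 120 N, or if a joint passes its speed limit or range.

## Working session

There is one attempt and no reset: what is moved stays moved. The work goes in short steps, each a Python script; the robot and the scene stay as the last script left them, time stands still between calls to the robot, and variables do not carry over. Pictures are saved under pics/ and viewed, and the job is handed in when it is done.

```bash
ls -la; mkdir -p pics; cat > h.py <<'E'
import numpy as np, cv2
from plant import *
def snap(n,tag):
    im,d=get_image(n); cv2.imwrite(f'pics/{tag}.png',im[:,:,::-1]); np.savez_compressed(f'pics/{tag}.npz',im=im,d=d); return im,d
E
python3 - <<'E'
from h import *
np.set_printoptions(precision=4,suppress=True)
for n in('scene','top'):
    snap(n,n+'0'); c=get_calibration(n); print(c)
print(observe())
E
```

```text
total 12
drwxr-xr-x  3 agent agent 4096 Dec  7 03:17 .
drwxr-xr-x 23 root  root  4096 Dec  7 03:17 ..
drwxr-xr-x  2 agent agent 4096 Dec  7 03:17 pics
{'intrinsics': array([[544.447 ,   0.    , 325.8223],
       [  0.    , 544.447 , 242.7016],
       [  0.    ,   0.    ,   1.    ]]), 'world_from_camera': array([[ 0.8084,  0.4764, -0.3457,  0.9473],
       [ 0.5884, -0.671 ,  0.4512, -0.5979],
       [-0.017 , -0.5681, -0.8228,  1.2583],
       [ 0.    ,  0.    ,  0.    ,  1.    ]])}
{'intrinsics': array([[453.0927,   0.    , 319.1505],
       [  0.    , 453.0927, 237.8089],
       [  0.    ,   0.    ,   1.    ]]), 'world_from_camera': array([[ 0.0052, -0.9983,  0.0575,  0.4158],
       [-0.9998, -0.0063, -0.0202,  0.0402],
       [ 0.0205, -0.0573, -0.9981,  1.3899],
       [ 0.    ,  0.    ,  0.    ,  1.    ]])}
{'time_s': 0.1, 'q': array([-1.3511,  0.2212,  1.5275,  0.    ,  1.3947, -0.1261]), 'joint_velocities': array([ 0.0027, -0.0017, -0.0028, -0.0029, -0.0002,  0.0008]), 'joint_torque': array([  0.002 , -49.8248, -39.0543,  -0.0003,   0.0057,   0.    ]), 'eef_pos': array([ 0.2117, -0.5875,  0.2303]), 'tcp_rot': array([-1.7045,  1.569 ,  1.7829]), 'ft_force': array([-0.6751, -0.1654, -0.2156]), 'torque': array([-0.0073,  0.0181,  0.0408]), 'opening': 0.0852476852628532}
```

View pics/scene0.png

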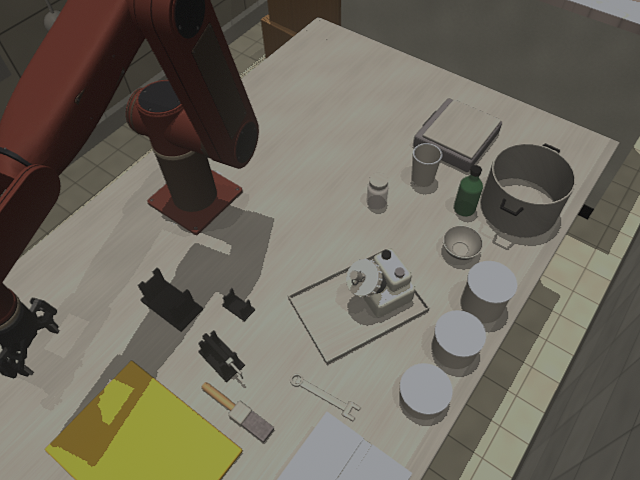

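View pics/top0.png

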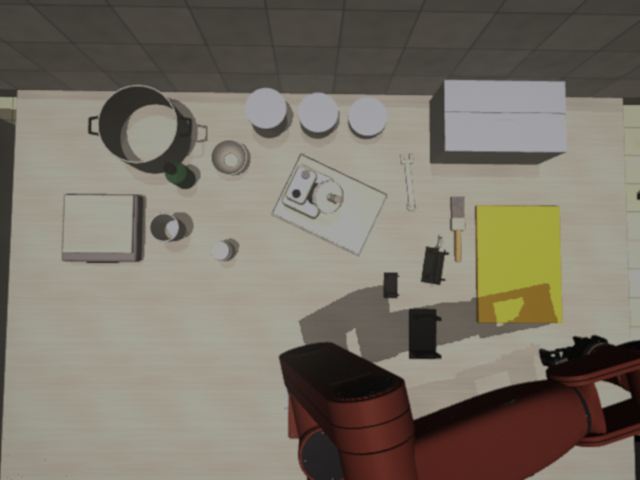

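The scene view shows three black stands: large at (168,297), small at (238,303), and one with the pick at (222,357). The scaler is at (375,290). In the top view the stands are at (423,333), (391,285) and (433,265), and the scaler's spindle is near (330,195). I'll check these in close crops.

```bash
python3 - <<'E'
import cv2,numpy as np
def crop(n,x0,y0,x1,y1,s,o):
    im=cv2.imread(f'pics/{n}.png')[y0:y1,x0:x1].astype(float)
    im=np.clip(255*(im/255)**0.6,0,255).astype(np.uint8)
    return cv2.resize(im,None,fx=s,fy=s,interpolation=cv2.INTER_CUBIC)
a=crop('scene0',185,315,265,400,7,'');cv2.imwrite('pics/c1.png',a)
a=crop('top0',405,225,465,295,8,'');cv2.imwrite('pics/c2.png',a)
a=crop('scene0',335,240,435,320,7,'');cv2.imwrite('pics/c3.png',a)
a=crop('top0',265,145,395,260,5,'');cv2.imwrite('pics/c4.png',a)
E
```

```text
(no output)
```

View pics/c1.png

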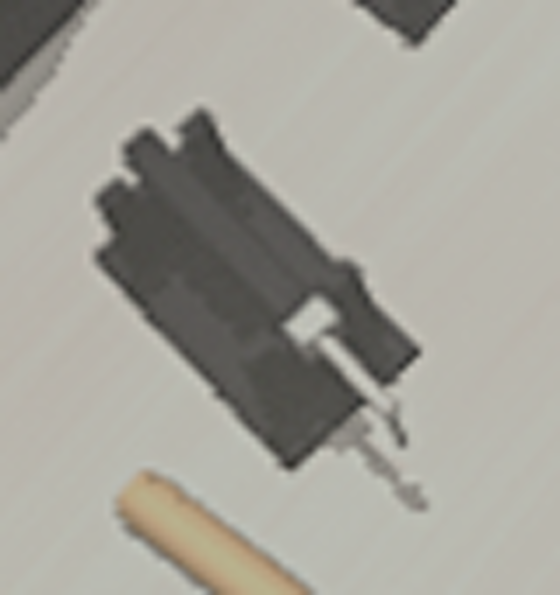

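View pics/c2.png

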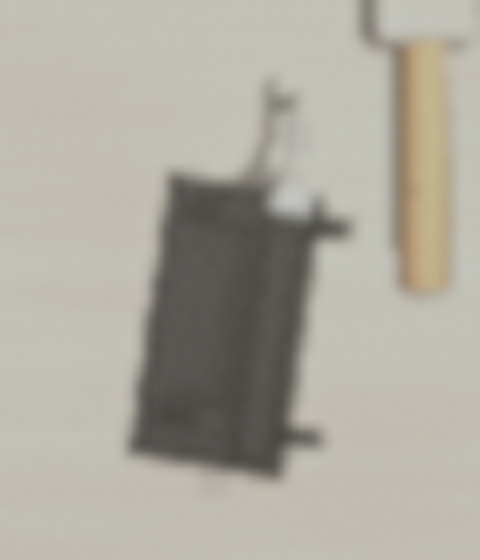

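View pics/c3.png

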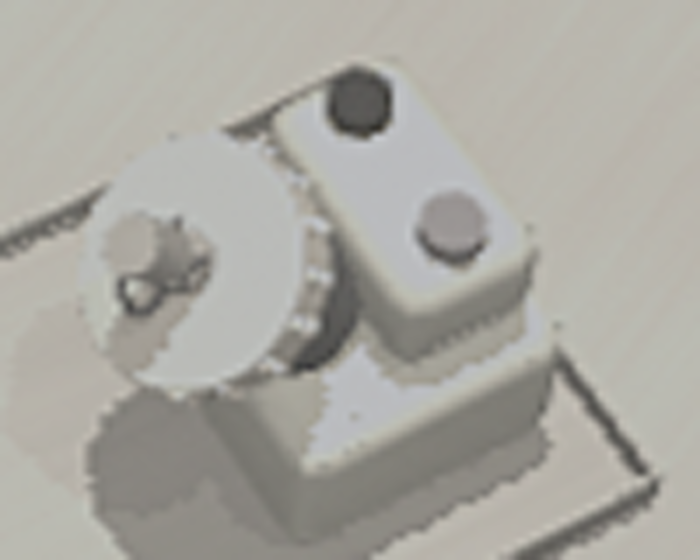

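View pics/c4.png

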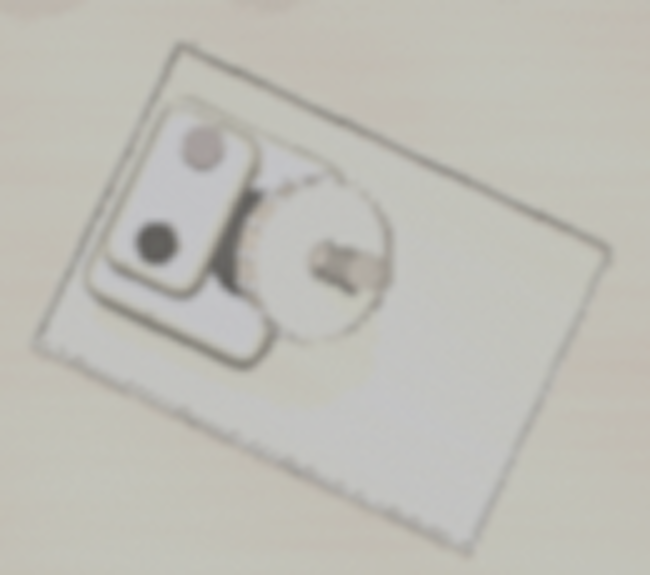

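The third stand, at top (433,265) and scene (222,357), is the only one holding a pick. It lies between the large stand (423,333) and the small one (391,285) in size, so I choose it. The hook end points up (+x) in the top view. The ring eye shows at scene about (355,282). Next I'll measure with depth and rays.

```bash
cat >> h.py <<'E'
def cloud(n,d,px=None):
    c=get_calibration(n);K=c['intrinsics'];T=c['world_from_camera']
    v,u=np.mgrid[:480,:640]
    P=np.stack([(u-K[0,2])/K[0,0]*d,(v-K[1,2])/K[1,1]*d,d],-1)
    return P@T[:3,:3].T+T[:3,3]
def ray(n,u,v):
    c=get_calibration(n);K=c['intrinsics'];T=c['world_from_camera']
    return T[:3,3],T[:3,:3]@np.array([(u-K[0,2])/K[0,0],(v-K[1,2])/K[1,1],1.])
def onplane(n,u,v,z):
    o,r=ray(n,u,v); return o+r*(z-o[2])/r[2]
def tri(p,q):
    o1,r1=ray('scene',*p);o2,r2=ray('top',*q)
    A=np.stack([r1,-r2],1);s,_,_,_=np.linalg.lstsq(A,o2-o1,rcond=None)
    a=o1+s[0]*r1;b=o2+s[1]*r2
    return (a+b)/2,np.linalg.norm(a-b)
def proj(n,P):
    c=get_calibration(n);K=c['intrinsics'];T=c['world_from_camera']
    q=(np.asarray(P)-T[:3,3])@T[:3,:3]; q=q@K.T
    return q[...,:2]/q[...,2:]
np.set_printoptions(precision=4,suppress=True)
E
python3 - <<'E'
from h import *
for n in('scene','top'):
    d=np.load(f'pics/{n}0.npz')['d'];C=cloud(n,d)
    # table patches
    for b in ([300,310,420,440],[250,160,280,180],[330,280,380,300],[480,170,520,190],[200,200,230,230]) :
        p=C[b[1]:b[3],b[0]:b[2],2];print(n,b,np.median(p),p.std())
    for pts in ([(289,297),(389,250),(428,307),(327,361)] if n=='scene' else [(300,154),(386,195),(359,255),(273,213)],):
        print(np.array([onplane(n,*p,0.018) for p in pts]))
E
```

```text
scene [300, 310, 420, 440] 0.0018482133366964915 0.0855660594562334
scene [250, 160, 280, 180] 0.0008156856662551171 0.051389693426569745
scene [330, 280, 380, 300] 0.07433062140411317 0.08756303186322792
scene [480, 170, 520, 190] 0.02216758977128952 0.09150420547522958
scene [200, 200, 230, 230] 0.008715610132430496 0.10212708732195076
[[ 0.4491 -0.1115  0.018 ]
 [ 0.5816  0.1627  0.018 ]
 [ 0.7561  0.072   0.018 ]
 [ 0.6322 -0.196   0.018 ]]
top [300, 310, 420, 440] 0.5097426846846598 0.33909844870093353
top [250, 160, 280, 180] 0.00021324209738771138 0.0980755336924354
top [330, 280, 380, 300] -0.00029299225488454983 0.12387572894802895
top [480, 170, 520, 190] -0.0001711824783404703 0.09809802603991387
top [200, 200, 230, 230] 0.0002290827122390926 0.06550405314379583
[[ 0.7516  0.0725  0.018 ]
 [ 0.6273 -0.1914  0.018 ]
 [ 0.4434 -0.1087  0.018 ]
 [ 0.5694  0.153   0.018 ]]
```

```bash
cat > m1.py <<'E'
from h import *
from scipy.optimize import least_squares
yaw=np.deg2rad(64.6)
def frame(c,yaw):
    X=np.array([np.cos(yaw),np.sin(yaw),0]);Z=np.array([0,0,1.])
    a=-0.616*X+0.788*Z; d=-0.788*X-0.616*Z
    return a,d,np.array([-np.sin(yaw),np.cos(yaw),0]),X
c0=np.array([.602,-.019,.140])
for n in('scene','top'):
    D=np.load(f'pics/{n}0.npz');d=D['d'];im=D['im'];C=cloud(n,d)
    a,dd,Y,X=frame(c0,yaw)
    R=(C-c0);ha=R@a;r=np.linalg.norm(R-ha[...,None]*a,axis=-1)
    m=(d>0)&(abs(ha+.010)<.012)&(r<.06)
    P=C[m]
    for it in range(5):
        cc=P.mean(0);u,s,vt=np.linalg.svd(P-cc,full_matrices=False);nn=vt[2]*np.sign(vt[2,2])
        e=(P-cc)@nn; P=P[abs(e)<max(2*np.median(abs(e)),.002)]
    print(n,m.sum(),len(P),'n',nn,'tilt',np.degrees(np.arccos(nn[2])),'yaw',np.degrees(np.arctan2(-nn[1],-nn[0])),'offs',(cc-c0)@nn,'rms',np.std((P-cc)@nn),'cent',cc)
E
python3 m1.py
```

```text
scene 922 496 n [-0.257  -0.5523  0.793 ] tilt 37.53236270816311 yaw 65.04642080880811 offs -0.009979822199258203 rms 0.0011062991548023476 cent [ 0.6079 -0.0114  0.1346]
top 636 376 n [-0.2652 -0.5498  0.792 ] tilt 37.62263292348148 yaw 64.2508265595804 offs -0.009913320987636622 rms 0.001075105898897382 cent [ 0.6057 -0.0087  0.1359]
```

Both views give the wheel face tilt as 37.6° (expected 38°) and its offset as −9.9 mm (expected −10), so depth is trustworthy. Next: the stand and pick, the nose cap and the ring eye.

```bash
cat > m2.py <<'E'
from h import *
for n,box in(('scene',(185,315,265,400)),('top',(405,225,465,295))):
    D=np.load(f'pics/{n}0.npz');d=D['d'];im=D['im'].astype(int);C=cloud(n,d)
    m=np.zeros(d.shape,bool);m[box[1]:box[3],box[0]:box[2]]=1
    g=im.max(-1); m&=(d>0)
    for lo,hi,nm in((.058,.08,'handle-top'),(.004,.012,'base')):
        k=m&(C[...,2]>lo)&(C[...,2]<hi)&((g<95)|(nm!='base'))
        P=C[k]; 
        r=cv2.minAreaRect((P[:,:2]*1000).astype(np.float32)); print(n,nm,k.sum(),'z',np.median(P[:,2]),r,np.median(P[:,:2],0))
    k=m&(C[...,2]>.058)&(C[...,2]<.08)
    P=C[k]; print(np.round(P[np.argsort(P[:,0])][:,:]*1000,0).astype(int).tolist()[::3])
E
python3 m2.py
```

```text
scene handle-top 398 z 0.06763699435490267 ((431.52288818359375, -339.5652160644531), (48.9898796081543, 135.55714416503906), 80.64105224609375) [ 0.4248 -0.3399]
scene base 563 z 0.008296323454704213 ((391.833740234375, -345.1600341796875), (160.79736328125, 219.89935302734375), 36.73476028442383) [ 0.4043 -0.3425]
[[364, -333, 68], [365, -336, 64], [367, -329, 70], [368, -354, 60], [369, -328, 71], [370, -337, 66], [371, -336, 71], [371, -330, 71], [372, -352, 67], [372, -343, 63], [372, -341, 59], [373, -328, 71], [374, -326, 68], [374, -336, 70], [375, -348, 69], [375, -347, 62], [376, -328, 69], [376, -342, 59], [376, -353, 69], [377, -351, 65], [377, -308, 70], [378, -331, 66], [378, -314, 69], [379, -312, 66], [380, -339, 70], [380, -319, 69], [381, -318, 63], [381, -312, 59], [382, -328, 70], [382, -314, 69], [383, -315, 67], [384, -340, 72], [385, -335, 69], [385, -330, 73], [387, -330, 70], [388, -337, 73], [389, -328, 69], [389, -339, 71], [391, -332, 67], [392, -329, 68], [393, -327, 66], [394, -338, 70], [396, -333, 68], [397, -342, 64], [398, -335, 70], [400, -339, 74],
[... 2574 characters left out ...]
5], [426, -333, 66], [426, -344, 69], [429, -341, 68], [432, -335, 69], [432, -341, 68], [435, -340, 70], [435, -344, 68], [438, -335, 71], [438, -339, 66], [441, -341, 69], [441, -347, 67], [444, -338, 68], [447, -346, 73], [447, -337, 64], [447, -365, 58], [450, -344, 69], [450, -348, 67], [450, -363, 64], [452, -346, 71], [453, -331, 63], [453, -359, 67], [453, -329, 59], [455, -323, 70], [455, -326, 69], [455, -347, 70], [456, -335, 59], [458, -327, 67], [458, -338, 68], [458, -342, 67], [461, -338, 70], [461, -348, 65], [464, -345, 77], [464, -338, 70], [467, -346, 63], [470, -350, 60], [476, -346, 64], [479, -347, 59], [485, -346, 63], [488, -352, 64], [494, -348, 65], [497, -349, 64]]
```

```bash
python3 - <<'E'
from h import *
D=np.load('pics/scene0.npz')['im'];g=D.max(-1)
np.set_printoptions(linewidth=250)
print('ring area cols 346-372, rows 268-292');print(g[268:293,346:372])
D=np.load('pics/top0.npz')['im'];g=D.max(-1)
print('top cols 322-348 rows 185-208');print(g[185:208,322:348])
print('top pick cols 428-448, rows 230-260');print(g[230:260,426:448])
D=np.load('pics/scene0.npz')['im'];g=D.max(-1)
print('scene pick cols 222-250 rows 352-392');print(g[352:392,220:250])
E
```

```text
ring area cols 346-372, rows 268-292
[[ 97  70  77 133 156 155 154 153 154 153 153 153 153 153 153 153 153 153 153 153 153 153 153 153 153 153]
 [ 60  51 132 159 157 154 154 155 157 156 156 155 154 155 155 154 153 153 153 153 153 153 153 153 153 153]
 [ 58  69 142 158 155 155 145 145 131 127 150 159 159 161 139 149 155 154 153 153 153 153 152 153 152 153]
 [ 78 133 156 157 157 147 134 131 129 133 123 114 137 113  79 139 158 155 154 153 153 153 153 153 153 153]
 [133 156 157 157 147 136 132 132 133 134 138 112 107  98  77 141 139 148 157 154 153 153 153 153 153 153]
 [150 153 156 146 134 131 133 134 134 136 135 106  97 101  98 116 138 130 147 156 154 154 153 153 154 153]
 [149 151 156 150 136 132 133 134 134 135 137 118 101 101 102 100 123 132 130 149 156 154 153 152 152 154]
 [151 153 156 144 134 132 133 134 135 136 139 105  89  95  98  97 122 146 127 126 149 155 153 153 153 153]
 [144 151 156 133 127 132 132 133 134 137 142 100  78  88  93  95  99 102  90 120 150 154 153 153 152 153]
 [150 153 155 152 141 133 132 133 134 139 114  80  74  79  84  88  75  56  64 117 149 154 153 153 15
[... 6400 characters left out ...]
53  70  76  84]
 [ 45  45  45  44  44  45  44  44  42  40  39  38  40  44  45  43  40  50  88 127 134 137]
 [ 44  45  45  46  45  44  46  44  43  39  39  37  40  46  45  44  42  58 110 152 161 161]
 [ 45  46  45  47  45  43  45  44  41  40  38  38  42  46  44  43  41  62 113 157 165 164]
 [ 44  47  45  46  45  46  44  43  41  39  37  39  43  46  44  42  42  64 116 156 164 163]
 [ 45  47  45  45  46  46  45  43  40  39  38  37  41  46  43  42  43  70 120 156 163 162]]
scene pick cols 222-250 rows 352-392
[[ 45  44  45 ... 149 150 149]
 [ 46  44  45 ... 150 150 150]
 [ 45  46  45 ... 150 150 150]
 ...
 [153 153 151 ... 152 150 151]
 [157 154 150 ... 151 151 152]
 [147 156 151 ... 150 152 152]]
```

```bash
cat > m3.py <<'E'
from h import *
O=np.array([.4137,-.3367])
for n in('scene','top'):
    d=np.load(f'pics/{n}0.npz')['d'];C=cloud(n,d)
    for yd in(-9.,):
        y=np.deg2rad(yd);ex=np.array([np.cos(y),np.sin(y)]);ey=np.array([-ex[1],ex[0]])
        L=(C[...,:2]-O);lx=L@ex*1000;ly=L@ey*1000;z=C[...,2]*1000
        for nm,a,b in(('rear',-32,0),('front',0,34),('stem',55,83),('all',-32,34)):
            m=(d>0)&(lx>a)&(lx<b)&(abs(ly)<14)&(z>(64 if nm!='stem' else 54))&(z<80)
            print(n,nm,m.sum(),'ly mid %.1f med %.1f  range %.1f %.1f z %.1f'%((np.percentile(ly[m],3)+np.percentile(ly[m],97))/2,np.median(ly[m]),ly[m].min(),ly[m].max(),np.median(z[m])))
            if nm in('all',): print('  slope deg',np.degrees(np.polyfit(lx[m],ly[m],1)[0]))
        m=(d>0)&(abs(ly)<10)&(z>57)&(z<78)
        print('  x ext',lx[m&(abs(lx)<110)].min(),lx[m&(abs(lx)<110)].max())
        m=(d>0)&(lx>81)&(lx<92)&(abs(ly)<10)&(z>15)&(z<75)
        print('  hook',m.sum(),np.median(lx[m]),np.median(ly[m]),np.sort(z[m])[[0,1,2,-1]])
        for s,t in((-38,'r'),(40,'f')):
            m=(d>0)&(abs(lx-s)<14)&(abs(ly)>14)&(abs(ly)<32)&(z>57)&(z<78)
            print('  plate',s,m.sum(),'x mid',(np.percentile(lx[m],5)+np.percentile(lx[m],95))/2,'y ext',ly[m].min(),ly[m].max(),'z',np.median(z[m]))
E
python3 m3.py
```

```text
scene rear 73 ly mid -0.3 med -1.0  range -8.1 6.7 z 69.1
scene front 81 ly mid -0.9 med -1.1  range -7.6 5.8 z 68.8
scene stem 31 ly mid -0.1 med -0.1  range -2.9 2.7 z 64.3
scene all 154 ly mid -0.6 med -1.1  range -8.1 6.7 z 69.0
  slope deg 0.2236988894579443
  x ext -49.75489042403863 85.82371286353096
  hook 18 84.29315228302937 -0.8079174486952772 [31.0997 35.7689 35.9704 65.4794]
  plate -38 42 x mid -37.90795419441672 y ext -24.15896659468076 23.159345883119514 z 66.15416250118378
  plate 40 45 x mid 39.63511552440942 y ext -24.656108972419588 24.35314143962435 z 65.47690565266362
top rear 50 ly mid 0.0 med -0.0  range -6.9 6.9 z 68.8
top front 56 ly mid -0.3 med -0.3  range -7.9 7.3 z 69.1
top stem 19 ly mid -1.3 med -0.5  range -4.1 1.8 z 62.8
top all 106 ly mid -0.2 med -0.3  range -7.9 7.3 z 68.9
  slope deg -0.013399685168825386
  x ext -49.11144685084019 87.39346569487343
  hook 8 84.92475135956818 0.9103296765850986 [32.0798 43.066  54.6312 66.0483]
  plate -38 22 x mid -37.338080635068046 y ext -26.669793273573706 24.310382136231212 z 66.3024672141309
  plate 40 18 x mid 40.21287750938801 y ext -24.654103983938526 22.435203501452403 z 66.38564177771411
```

```bash
cat > m4.py <<'E'
from h import *
yaw=np.deg2rad(64.6);X=np.array([np.cos(yaw),np.sin(yaw),0]);Y=np.array([-X[1],X[0],0]);a=-.616*X+np.array([0,0,.788]);dd=-.788*X-np.array([0,0,.616])
c0=np.array([.602,-.019,.140])
for n in('scene','top'):
    D=np.load(f'pics/{n}0.npz');d=D['d'];C=cloud(n,d);R=C-c0;h=R@a*1000;x=R@dd*1000;y=R@Y*1000
    m=(d>0)&(abs(h+10)<4)&(np.hypot(x,y)<56)
    P=np.stack([x[m],y[m]],1).astype(np.float32)
    print(n,'circle',cv2.minEnclosingCircle(P),'x',P[:,0].min(),P[:,0].max(),'y',P[:,1].min(),P[:,1].max())
    # hull algebraic circle fit
    H=cv2.convexHull(P)[:,0];A=np.c_[2*H,np.ones(len(H))];s=np.linalg.lstsq(A,(H**2).sum(1),rcond=None)[0];print('  hullfit',s[:2],np.sqrt(s[2]+s[0]**2+s[1]**2))
    # nose
    m=(d>0)&(h>3)&(h<33)&(np.hypot(x,y)<22)
    print('  nose n',m.sum(),'h max',np.sort(h[m])[-5:])
    m=(d>0)&(abs(h-29)<3)&(np.hypot(x,y)<22)
    print('  cap',m.sum(),'x',x[m].min(),x[m].max(),'y',y[m].min(),y[m].max(),'med',np.median(x[m]),np.median(y[m]),np.median(h[m]))
    # dark ring points near eye
    g=D['im'].max(-1)
    m=(d>0)&(g<92)&(abs(h)<5)&(x>8)&(x<32)&(abs(y)<18)
    print('  ring',np.c_[x[m],y[m],h[m]].round(1).tolist())
# pan corners -> centre ; housing check
E
python3 m4.py
```

```text
scene circle ((-1.5550354719161987, 0.6962006092071533), 47.975887298583984) x -47.227493 45.954666 y -47.25042 48.651638
  hullfit [-0.4956  0.7621] 46.58451239231586
  nose n 109 h max [31.6032 31.8394 31.8834 32.6911 32.8686]
  cap 51 x -11.184189120513304 8.843238634682734 y -8.855927210164316 13.193208176198423 med -1.1817941784001766 2.249547788826572 29.560577874579458
  ring [[19.2, 7.1, 1.9], [21.0, 5.7, 0.8], [9.4, -4.8, 3.7], [8.4, -5.1, 0.5], [21.2, 2.0, 4.2], [13.3, -4.4, 2.5], [11.9, -5.2, 0.5], [21.1, -0.9, 2.5], [15.4, -5.5, 0.8], [12.9, -7.8, 1.8], [20.9, -4.1, 1.2], [17.2, -6.9, -0.3]]
top circle ((-2.5827441215515137, 0.6530316472053528), 47.7962646484375) x -50.348877 45.063847 y -42.966194 46.069183
  hullfit [-1.9842  1.5141] 45.31990201983452
  nose n 81 h max [31.6631 32.4663 32.5457 32.8205 32.9302]
  cap 41 x -11.915862569453553 10.031241029671676 y -10.076799629196094 11.057647929634687 med -2.288945770232143 1.3417893375690562 28.487190408921425
  ring [[15.3, 8.6, 0.3]]
```

```bash
cat > m5.py <<'E'
from h import *
yaw=np.deg2rad(64.6);X=np.array([np.cos(yaw),np.sin(yaw),0]);Y=np.array([-X[1],X[0],0]);a=-.616*X+np.array([0,0,.788]);dd=-.788*X-np.array([0,0,.616])
c0=np.array([.602,-.019,.140])
D=np.load('pics/scene0.npz');g=D['im'].max(-1)
T,_=ray('scene',0,0)
out=[]
for v in range(270,292):
    for u in range(346,372):
        if g[v,u]<95:
            o,r=ray('scene',u,v);p=o+r*((c0-o)@a)/(r@a)-c0;out.append((u,v,g[v,u],p@dd*1000,p@Y*1000))
im=np.full((600,600),255,np.uint8)
for u,v,gg,x,y in out: print(u,v,gg,'%.1f %.1f'%(x,y)) if x>9 else 0
s=c0+(-.0011)*dd+.0012*Y
E=s+.01625*dd
print('seat',s,'eye px',proj('scene',E),'axes',proj('scene',E+.008*Y),proj('scene',s+.0235*dd),proj('scene',E-.008*Y))
big=cv2.resize(np.clip(255*(D['im'][255:300,335:380,::-1]/255.)**.6,0,255).astype(np.uint8),None,fx=13,fy=13,interpolation=cv2.INTER_NEAREST)
cv2.imwrite('pics/ringbig.png',big)
E
python3 m5.py
```

```text
346 270 58 18.4 39.2
347 270 69 16.3 37.3
346 271 78 19.9 37.2
352 279 90 18.5 10.1
353 279 92 16.3 8.2
354 279 78 14.2 6.4
355 279 61 12.1 4.6
356 279 57 10.0 2.7
352 280 48 19.9 8.1
356 280 73 11.4 0.8
357 280 56 9.3 -1.0
352 281 58 21.3 6.1
357 281 64 10.7 -3.0
352 282 57 22.7 4.1
353 282 80 20.6 2.3
356 282 86 14.2 -3.1
357 282 51 12.1 -4.9
358 282 71 10.0 -6.7
352 283 93 24.2 2.2
353 283 34 22.0 0.3
354 283 89 19.9 -1.5
355 283 92 17.8 -3.3
356 283 59 15.7 -5.1
357 283 49 13.5 -6.9
353 284 44 23.5 -1.6
354 284 50 21.3 -3.4
355 284 50 19.2 -5.3
356 284 51 17.1 -7.1
353 285 90 24.9 -3.6
354 285 82 22.7 -5.4
355 285 82 20.6 -7.2
seat [ 0.6013 -0.0177  0.1407] eye px [354.8164 280.8816] axes [353.1377 278.3755] [352.7109 282.8291] [356.5054 283.4033]
```

View pics/ringbig.png

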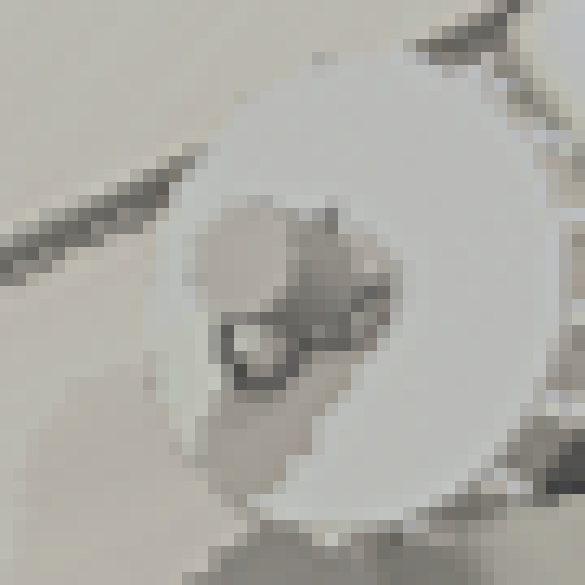

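The ring's own rays on its plane put its centre at (−0.9, +1.1) mm from my c0. Wheel and nose depth give (−1.1, +1.2), so they agree and I'll fix the seat there. Next I'll plan poses and check reach.

```bash
cat >> h.py <<'E'
from scipy.spatial.transform import Rotation as Ro
yaw=np.deg2rad(64.6);SX=np.array([np.cos(yaw),np.sin(yaw),0]);SY=np.array([-SX[1],SX[0],0]);A=-.616*SX+np.array([0,0,.788]);DD=-.788*SX-np.array([0,0,.616])
SEAT=np.array([.602,-.019,.140])-.0010*DD+.0011*SY
PY=np.deg2rad(-9.);PO=np.array([.4137-.0000,-.3371,.062])
SGN=1
def tool(px,pz,sgn=None):
    "rpy of tool from pick axes: tool x=-pz, tool y=sgn*py"
    sgn=SGN if sgn is None else sgn
    py=np.cross(pz,px);tx=-pz;ty=sgn*py;tz=np.cross(tx,ty)
    return Ro.from_matrix(np.stack([tx,ty,tz],1)).as_euler('xyz')
SPX=np.array([np.cos(PY),np.sin(PY),0]);Zw=np.array([0,0,1.])
GR=tool  # alias
def tcp_for_origin(o,pz): return np.asarray(o)-.019*np.asarray(pz)
def tcp_for_tip(tip,px,pz,off=np.array([85,0,-36.])/1000):
    py=np.cross(pz,px); o=np.asarray(tip)-(off[0]*px+off[1]*py+off[2]*pz)
    return tcp_for_origin(o,pz)
def ring(x,y,h): return SEAT+x/1000*DD+y/1000*SY+h/1000*A
E
python3 - <<'E'
from h import *
for s in(1,-1):
    print('sgn',s)
    r=tool(SPX,Zw,s)
    for z in(.1,0): print(' grasp',inverse_kinematics(tcp_for_origin(PO+[0,0,z],Zw),r))
    r=tool(-DD,A,s)
    for x,h in((16.25,60),(16.25,-8),(26,-8),(60,-8),(80,-8)): print(' ins',x,h,inverse_kinematics(tcp_for_tip(ring(x,0,h),-DD,A),r), tcp_for_tip(ring(x,0,h),-DD,A))
E
```

```text
sgn 1
 grasp [-0.8316  0.0848  1.8508  0.      1.2061 -2.2453]
 grasp [-0.8316  0.2247  1.9064  0.      1.0105 -2.2453]
 ins 16.25 60 [-0.7483  0.2392  1.8325  0.6456  1.3529  2.6   ] [ 0.5468 -0.1327  0.1389]
 ins 16.25 -8 [-0.6749  0.3125  1.8627  0.6885  1.233   2.5846] [ 0.5647 -0.0949  0.0853]
 ins 26 -8 [-0.6885  0.3242  1.8618  0.6861  1.2318  2.5682] [ 0.5614 -0.1018  0.0793]
 ins 60 -8 [-0.7355  0.3674  1.8549  0.6769  1.2274  2.5127] [ 0.55   -0.126   0.0584]
 ins 80 -8 [-0.7627  0.3945  1.8483  0.6707  1.2248  2.4814] [ 0.5432 -0.1403  0.0461]
sgn -1
 grasp [-0.8316  0.0848  1.8508  0.      1.2061  0.8963]
 grasp [-0.8316  0.2247  1.9064  0.      1.0105  0.8963]
 ins 16.25 60 [-0.7483  0.2392  1.8325  0.6456  1.3529 -0.5416] [ 0.5468 -0.1327  0.1389]
 ins 16.25 -8 [-0.6749  0.3125  1.8627  0.6885  1.233  -0.557 ] [ 0.5647 -0.0949  0.0853]
 ins 26 -8 [-0.6885  0.3242  1.8618  0.6861  1.2318 -0.5734] [ 0.5614 -0.1018  0.0793]
 ins 60 -8 [-0.7355  0.3674  1.8549  0.6769  1.2274 -0.6289] [ 0.55   -0.126   0.0584]
 ins 80 -8 [-0.7627  0.3945  1.8483  0.6707  1.2248 -0.6602] [ 0.5432 -0.1403  0.0461]<sys>:0: UserWarning: Gimbal lock detected. Setting third angle to zero since it is not possible to uniquely determine all angles.
```

```bash
sed -i 's/^SGN=1/SGN=-1/' h.py; python3 - 2>/dev/null <<'E'
from h import *
r=tool(SPX,Zw)
movep(tcp_for_origin(PO+[0,0,.09],Zw),r); print(observe()['time_s'])
print(move_l(tcp_for_origin(PO,Zw),feed=.12,max_force=12)); s=observe();print(s['time_s'],s['eef_pos'],s['ft_force'],tcp_for_origin(PO,Zw))
gripper_to(.0,f_grip=100)
s=observe();print(s['time_s'],s['opening'],s['ft_force'],s['torque'])
snap('scene','scene1');snap('top','top1')
E
```

```text
1.375
False
2.275 [ 0.4141 -0.3378  0.0437] [-0.0755  0.1449  0.7485] [ 0.4137 -0.3371  0.043 ]
2.9333 0.012459109976505511 [-0.8039  0.8715  4.201 ] [ 0.205   0.1511 -0.0403]
```

```bash
python3 - 2>/dev/null <<'E'
from h import *
move_l(tcp_for_origin(PO+[0,0,.11],Zw),feed=.15); hold(.2)
s=observe();print(s['time_s'],s['opening'],s['eef_pos'],s['tcp_rot'],s['ft_force'],s['torque'])
snap('scene','scene2');snap('top','top2')
def crop(n,x0,y0,x1,y1,s):
    im=cv2.imread(f'pics/{n}.png')[y0:y1,x0:x1]/255.
    return cv2.resize(np.clip(255*im**.6,0,255).astype(np.uint8),None,fx=s,fy=s,interpolation=cv2.INTER_CUBIC)
cv2.imwrite('pics/s2c.png',crop('scene2',150,260,290,400,4));cv2.imwrite('pics/t2c.png',crop('top2',390,200,490,320,5))
E
```

```text
4.1167 0.012118395129774874 [ 0.4131 -0.3365  0.1517] [-0.6834  1.5685  2.301 ] [-0.0405  1.0125 -0.4947] [-0.0196 -0.0146  0.0175]
```

View pics/s2c.png

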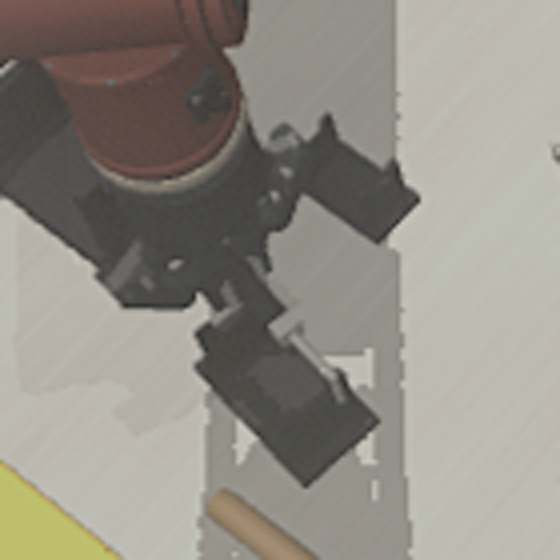

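View pics/t2c.png

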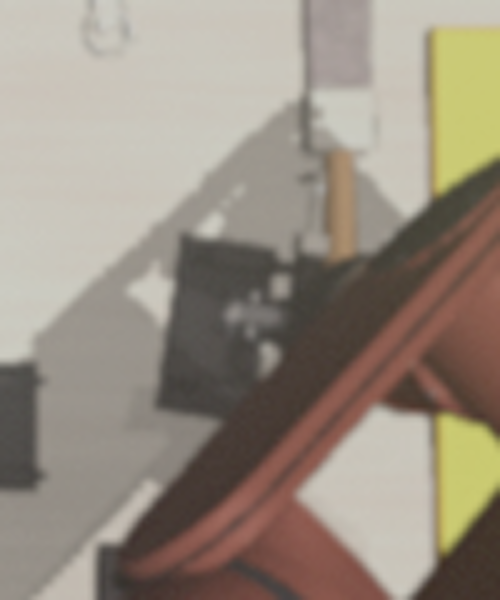

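The pick is held straight in the jaws and clear of the stand: stem at scene (226,347), ferrule at top (446,257). Next is the pre-insert pose, hook 50 mm out along the spindle.

```bash
cat >> h.py <<'E'
def crop(n,x0,y0,x1,y1,s,o):
    im=cv2.imread(f'pics/{n}.png')[y0:y1,x0:x1]/255.
    cv2.imwrite(f'pics/{o}.png',cv2.resize(np.clip(255*im**.6,0,255).astype(np.uint8),None,fx=s,fy=s,interpolation=cv2.INTER_NEAREST))
RI=tool(-DD,A)
E
python3 - 2>/dev/null <<'E'
from h import *
movep(tcp_for_tip(ring(18,0,50),-DD,A),RI); hold(.2)
s=observe();print(s['time_s'],s['opening'],s['eef_pos'],tcp_for_tip(ring(18,0,50),-DD,A),s['tcp_rot'],RI,s['ft_force'],s['torque'])
snap('scene','scene3');snap('top','top3')
print(proj('scene',ring(18,0,50)),proj('top',ring(18,0,50)),proj('scene',ring(18,0,86)),proj('top',ring(18,0,86)))
crop('scene3',300,220,420,340,6,'s3c');crop('top3',290,150,390,250,6,'t3c')
E
```

```text
5.7167 0.01206924281816624 [ 0.5489 -0.1288  0.1302] [ 0.5488 -0.1284  0.13  ] [3.141  0.9078 1.1265] [-3.1416  0.9073  1.1275] [ 0.6292  0.041  -0.7925] [-0.3384  0.1551  0.027 ]
[343.2865 278.3417] [346.5637 202.7148] [334.9117 276.008 ] [354.9645 204.8986]
```

View pics/s3c.png

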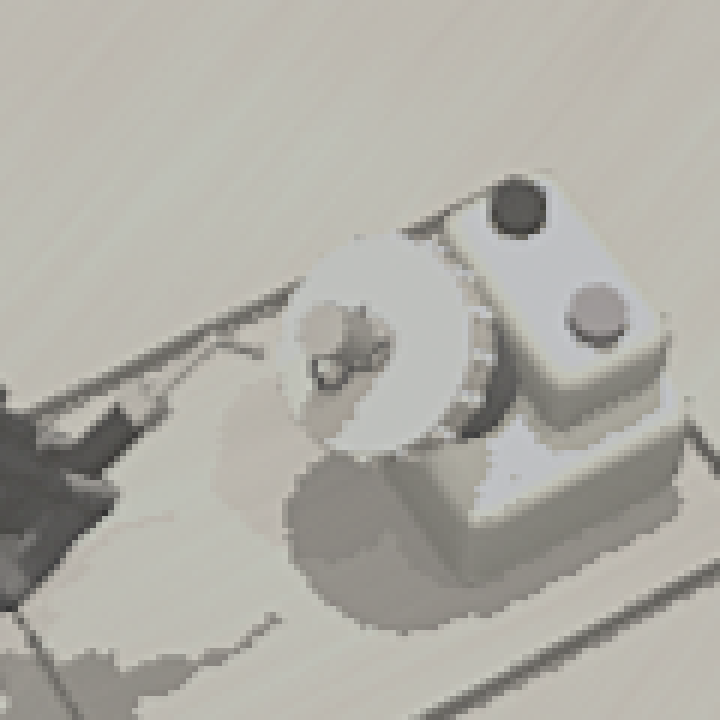

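View pics/t3c.png

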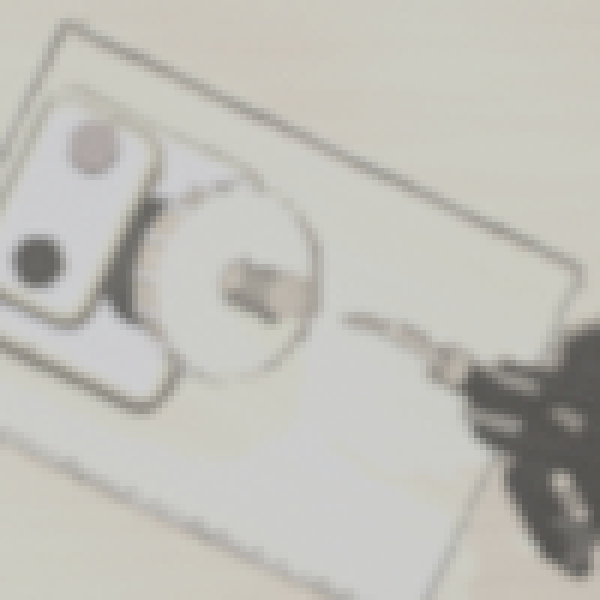

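The tip is seen at scene (343.3,278.3) against (343.3,278.3) predicted. In the top view it is (347.3,202.5) against (346.6,202.7). The hook is where planned, within about 1–2 mm. I'll move down to just above the eye and look again.

```bash
python3 - 2>/dev/null <<'E'
from h import *
print(move_l(tcp_for_tip(ring(16.5,0,7),-DD,A),feed=.06,rotation=RI,max_force=6)); hold(.2)
s=observe();print(s['time_s'],s['eef_pos'],tcp_for_tip(ring(16.5,0,7),-DD,A),s['ft_force'],s['torque'])
snap('scene','scene4');snap('top','top4')
print(proj('scene',ring(16.5,0,7)),proj('scene',ring(16.5,0,43)))
crop('scene4',325,250,385,305,12,'s4c')
E
```

```text
False
6.8833 [ 0.5609 -0.1038  0.0974] [ 0.5607 -0.1034  0.097 ] [-0.4039  0.4262 -0.5272] [-0.371   0.143  -0.0211]
[353.2364 280.5871] [345.3152 278.3677]
```

View pics/s4c.png

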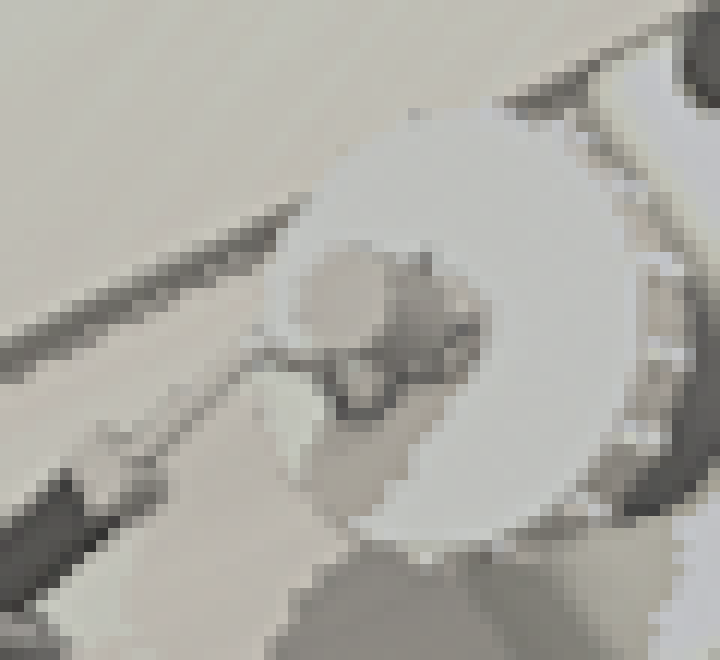

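The hook tip shows at about (353,280), just outboard of the eye, whose hole is at (354.7,281). Advancing along the axis carries it to (354.8,281.1) at ring level, so I'll insert with a force guard.

```bash
python3 - 2>/dev/null <<'E'
from h import *
f0=observe()['ft_force']
hit=move_l(tcp_for_tip(ring(16.5,0,-7.5),-DD,A),feed=.03,rotation=RI,max_force=4); hold(.15)
s=observe();p=tcp_for_tip(ring(16.5,0,-7.5),-DD,A);df=s['ft_force']-f0
print(hit,s['time_s'],'err mm a,d,y',[(s['eef_pos']-p)@k*1000 for k in(A,DD,SY)],'dF a,d,y',[df@k for k in(A,DD,SY)])
snap('scene','scene5');crop('scene5',325,250,385,305,12,'s5c')
E
```

```text
False 7.7667 err mm a,d,y [np.float64(0.168317445205943), np.float64(-0.03974461110596756), np.float64(-0.16673906402507652)] dF a,d,y [np.float64(-0.3870017974289555), np.float64(-1.2236035371356497), np.float64(-0.6934549473418108)]
```

View pics/s5c.png

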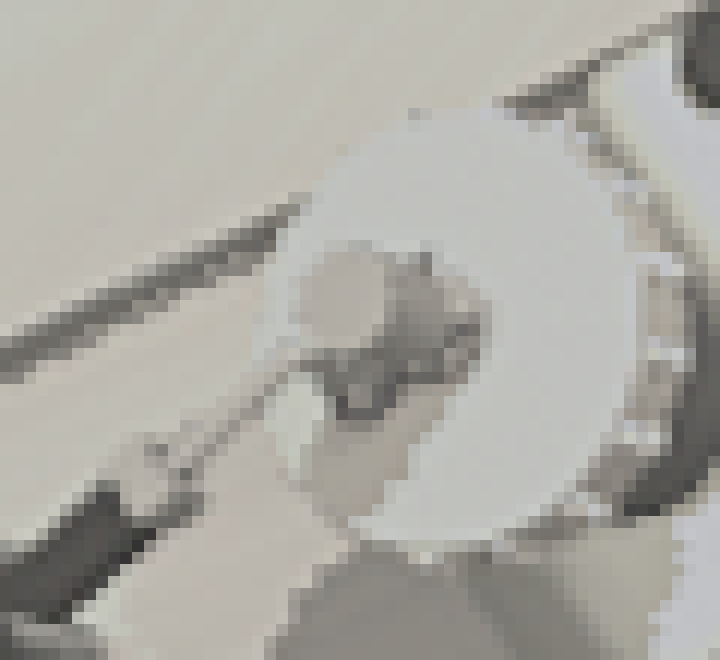

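The hook now ends inside the eye, with the upper half of the hole at (354,280) filled, and there was no axial push. Now I'll pull down the slope in steps, logging force.

```bash
python3 - 2>/dev/null <<'E'
from h import *
f0=observe()['ft_force']
for x in (18.5,20,21.5,23,24.5,26,27.5,29):
    hit=move_l(tcp_for_tip(ring(x,0,-7.5),-DD,A),feed=.02,rotation=RI,max_force=18)
    s=observe();df=s['ft_force']-f0
    print(x,hit,'%.2f'%s['time_s'],'pos d %.1f'%((s['eef_pos']-tcp_for_tip(ring(0,0,-7.5),-DD,A))@DD*1000),'dF a,d,y',np.round([df@k for k in(A,DD,SY)],1))
    if hit: break
snap('scene','scene6');crop('scene6',325,250,385,305,12,'s6c')
E
```

```text
18.5 False 8.07 pos d 18.7 dF a,d,y [ 0.3 -0.5  0.2]
20 False 8.32 pos d 20.1 dF a,d,y [ 0.2 -0.6  0.3]
21.5 False 8.57 pos d 21.3 dF a,d,y [ 0.1 -1.4 -0.4]
23 False 8.82 pos d 22.6 dF a,d,y [ 0.3 -4.8 -0.1]
24.5 False 9.07 pos d 24.2 dF a,d,y [ 1.  -5.2 -0.1]
26 False 9.32 pos d 27.1 dF a,d,y [ 0.3 -0.6  0.3]
27.5 False 9.57 pos d 28.0 dF a,d,y [1.  0.2 1. ]
29 False 9.82 pos d 29.2 dF a,d,y [0.  0.  0.1]
```

View pics/s6c.png

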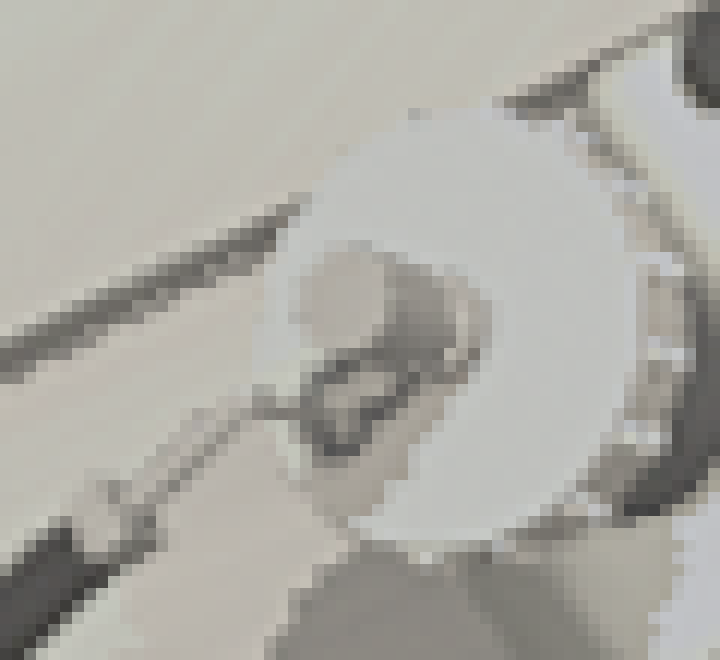

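The force rose to 5 N and dropped near 26 mm, and the ring has visibly moved down the slope (eye now near (353.7,284)). I'll keep pulling along the slope and look.

```bash
python3 - 2>/dev/null <<'E'
from h import *
f0=observe()['ft_force']
for x in (33,37,):
    hit=move_l(tcp_for_tip(ring(x,0,-7.5),-DD,A),feed=.03,rotation=RI,max_force=15)
    s=observe();df=s['ft_force']-f0
    print(x,hit,'%.2f'%s['time_s'],'dF a,d,y',np.round([df@k for k in(A,DD,SY)],1))
snap('scene','scene7');crop('scene7',325,250,385,305,12,'s7c')
E
```

```text
33 False 10.15 dF a,d,y [ 0.5  0.8 -0.4]
37 False 10.43 dF a,d,y [ 1.6 -0.4  0.5]
```

View pics/s7c.png

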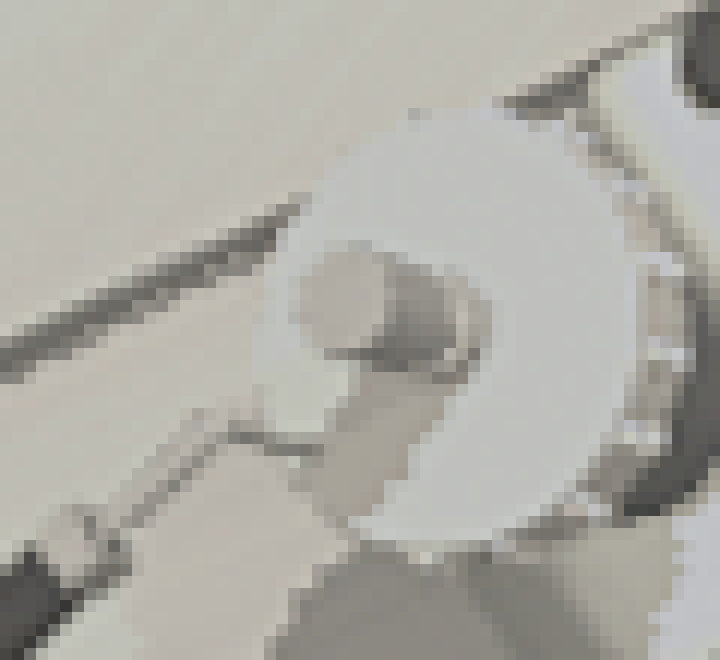

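The ring has left the spindle and the groove at (360,280) is bare. It isn't on the wheel or the hook, so I need to find where it landed.

```bash
python3 - 2>/dev/null <<'E'
from h import *
hold(.4); snap('scene','scene8');snap('top','top8')
crop('scene8',280,235,440,370,5,'s8c');crop('top8',265,145,395,260,6,'t8c')
E
```

```text
(no output)
```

View pics/s8c.png

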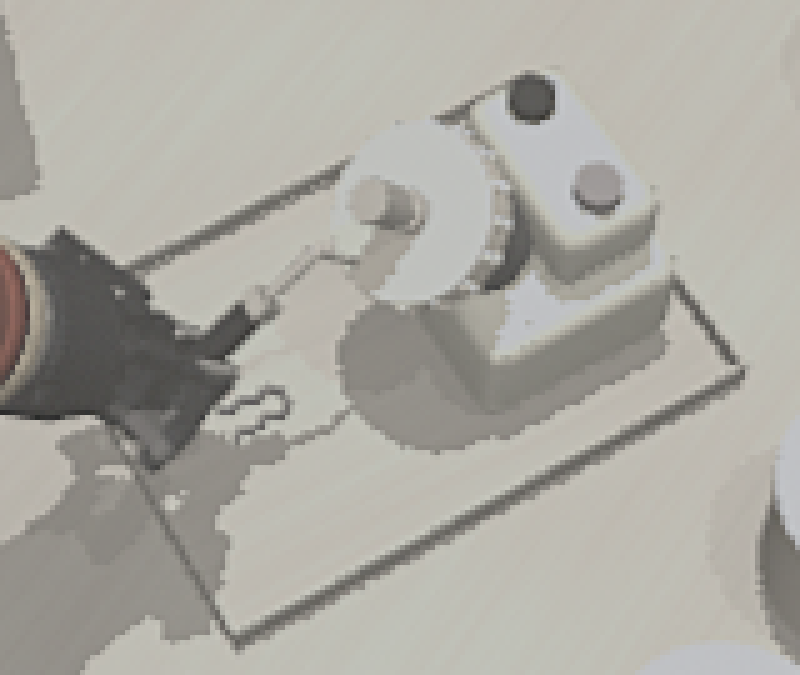

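View pics/t8c.png

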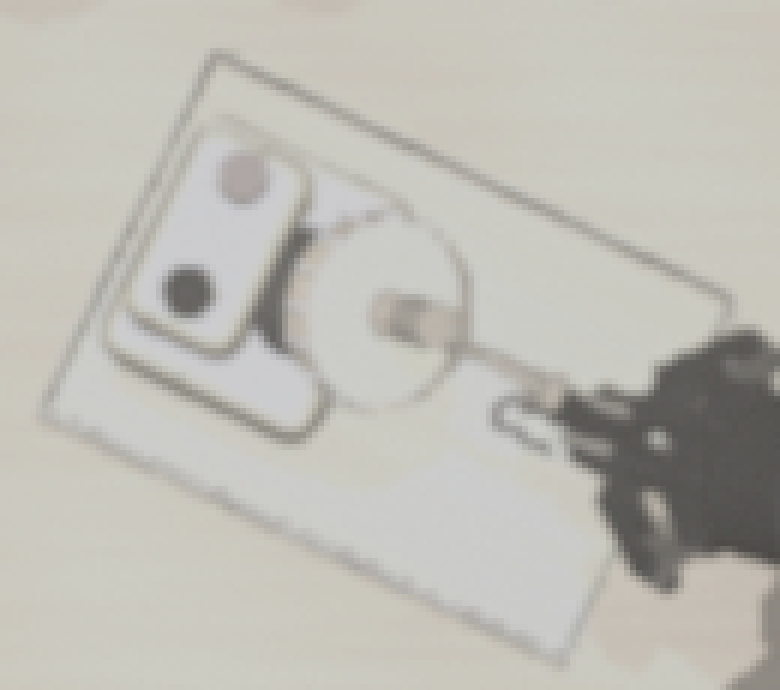

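The ring lies flat in the pan at scene (332,316) and top (352,214), under and beside the fingers but well below them. I'll retreat along the spindle axis, check whether the pick slipped in the grip, and go above the stand.

```bash
python3 - 2>/dev/null <<'E'
from h import *
print('pred tip',proj('scene',ring(37,0,-7.5)),'elbow',proj('scene',ring(37,0,28.5)))
move_l(tcp_for_tip(ring(37,0,70),-DD,A),feed=.12,rotation=RI)
r=tool(SPX,Zw)
movep(tcp_for_origin(PO+[0,0,.11],Zw),r); hold(.3)
s=observe();print(s['time_s'],s['opening'],s['eef_pos'],s['tcp_rot'],s['ft_force'],s['torque'])
snap('scene','scene9');snap('top','top9')
crop('scene9',150,260,290,400,5,'s9c');crop('scene7',320,260,360,300,15,'s7d')
a=np.load('pics/scene2.npz');b=np.load('pics/scene9.npz')
o=np.hstack([x['im'][320:375,190:260,::-1] for x in(a,b)]);cv2.imwrite('pics/cmp.png',cv2.resize(np.clip(255*(o/255.)**.5,0,255).astype(np.uint8),None,fx=5.7,fy=5.7,interpolation=cv2.INTER_NEAREST))
for n in('scene','top'):
    for k in(2,9):
        d=np.load(f'pics/{n}{k}.npz')['d'];C=cloud(n,d);L=(C-PO-[0,0,.11]);ex=SPX;ey=np.cross(Zw,SPX);lx=L@ex*1000;ly=L@ey*1000;z=L[...,2]*1000
        m=(d>0)&(lx>55)&(lx<84)&(abs(ly)<9)&(abs(z)<12);h=(d>0)&(lx>15)&(lx<50)&(abs(ly)<9)&(abs(z)<14)
        print(n,k,'stem',m.sum(),np.median(ly[m]),np.median(z[m]),'slope',np.degrees(np.polyfit(lx[m],z[m],1)[0]),'xmax',lx[(d>0)&(abs(ly)<8)&(abs(z)<9)&(lx<110)].max(),'handle z',h.sum(),np.median(z[h]),np.median(ly[h]))
E
```

```text
pred tip [350.4129 286.915 ] elbow [342.5381 284.8693]
13.4 0.01242977347112177 [ 0.4137 -0.3369  0.1527] [-0.9853  1.5702  1.9996] [-0.0508 -0.0663 -0.8565] [-0.0493 -0.0211 -0.002 ]
scene 2 stem 39 0.5344854824362832 0.7869081466180122 slope -3.9891931574321386 xmax 86.2143331730239 handle z 110 4.77232527395903 -0.7216410809473883
scene 9 stem 36 0.40703203813560396 0.928925623005214 slope 1.5290352379979326 xmax 87.37220621665035 handle z 106 6.383915474672139 0.0817288300523969
top 2 stem 25 0.44062041344496145 0.5400956912641613 slope -3.9462887434484557 xmax 86.50133053720727 handle z 61 3.8600209327871866 2.925391354160683
top 9 stem 26 0.5071466120369481 0.06822976612257114 slope -2.2838754306870293 xmax 86.35754588443604 handle z 60 5.720988280984704 3.7298570771829977
```

View pics/cmp.png

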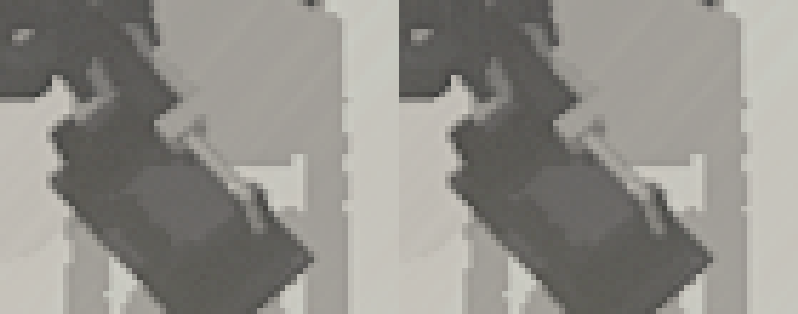

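The pick sits in the jaws just as it did after the pick-up; both views match within a pixel. I'll lower it into the notches.

```bash
python3 - 2>/dev/null <<'E'
from h import *
r=tool(SPX,Zw)
move_l(tcp_for_origin(PO+[0,0,.015],Zw),feed=.12,rotation=r)
print(move_l(tcp_for_origin(PO+[0,0,.0004],Zw),feed=.03,rotation=r,max_force=8)); hold(.1)
s=observe();print(s['time_s'],s['eef_pos'],s['ft_force'])
gripper_to(.085); s=observe();print(s['time_s'],s['opening'],s['ft_force'])
move_l(tcp_for_origin(PO+[0,0,.13],Zw),feed=.15)
set_joints([-1.351,0.22,1.526,0,1.395,-0.126]); hold(.3)
print(observe()['time_s'])
snap('scene','scene10');snap('top','top10')
crop('scene10',185,315,265,400,7,'s10c');crop('top10',265,145,395,260,6,'t10c');crop('scene10',280,235,440,370,5,'s10d')
E
sed 's/{n}0.npz/{n}10.npz/' m3.py > m3b.py; python3 m3b.py
```

```text
True
15.05 [ 0.4135 -0.3369  0.0434] [-0.0579  0.2605  5.5581]
15.75 0.08488378525763819 [ 0.1295 -0.177  -0.5835]
18.3083
scene rear 75 ly mid -0.1 med -0.6  range -6.9 6.8 z 69.3
scene front 85 ly mid -0.1 med 0.1  range -7.3 7.4 z 68.7
scene stem 32 ly mid -0.0 med -0.3  range -2.8 3.0 z 63.9
scene all 160 ly mid -0.0 med -0.6  range -7.3 7.4 z 69.1
  slope deg 0.026295901362681524
  x ext -49.8555085192685 86.2572253138017
  hook 16 85.25286392233299 -0.5754834529486197 [29.6984 29.8299 33.2723 66.7236]
  plate -38 41 x mid -37.81507347253038 y ext -24.674862561407192 23.029587777591185 z 65.28807244479373
  plate 40 42 x mid 39.73532606722647 y ext -24.316704554163888 23.706474776716266 z 66.11618543232356
top rear 47 ly mid 0.7 med 0.8  range -6.0 7.5 z 68.7
top front 58 ly mid -0.1 med 0.2  range -8.1 7.0 z 68.3
top stem 19 ly mid -0.8 med -0.4  range -4.3 2.1 z 62.8
top all 105 ly mid 0.2 med 0.6  range -8.1 7.5 z 68.6
  slope deg -0.2555264229149415
  x ext -49.5611638024811 87.69510166680725
  hook 10 84.45255794595194 0.2911069250734746 [27.1789 34.1907 40.4278 66.6367]
  plate -38 21 x mid -37.374108222740944 y ext -26.63551675963347 22.775449170010674 z 66.68567506291635
  plate 40 16 x mid 40.16724005183398 y ext -24.778171629195192 23.64038828968368 z 67.29315920260437
```

View pics/scene10.png

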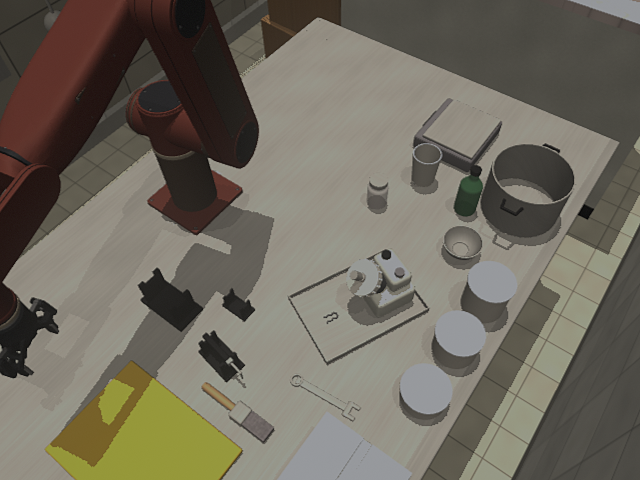

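View pics/s10c.png

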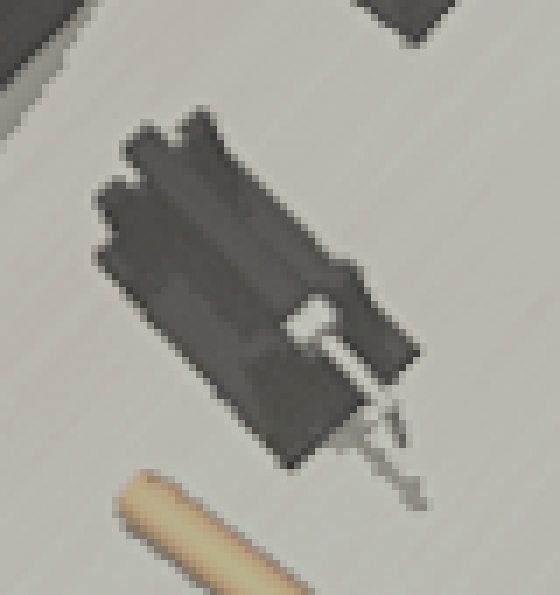

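View pics/t10c.png

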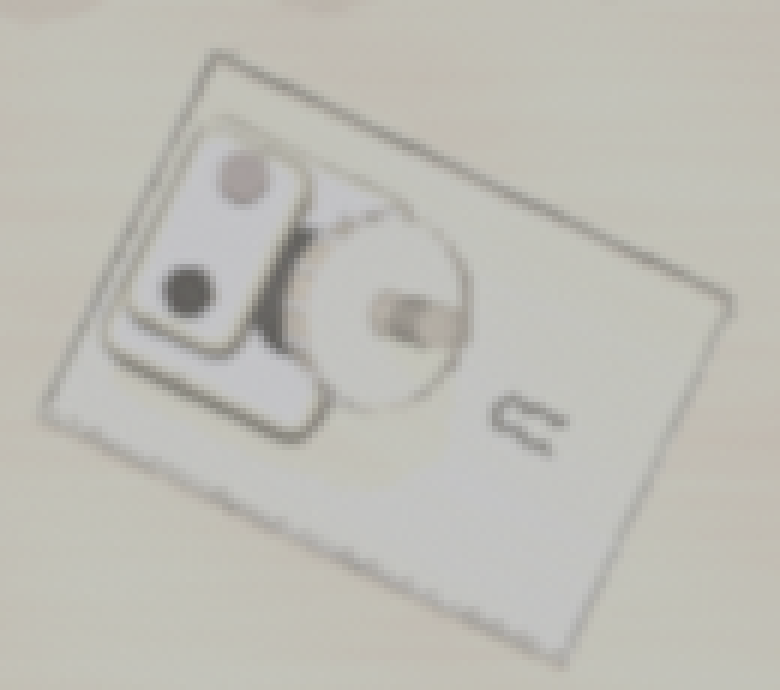

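The ring lies flat in the pan at scene (331,317) and top (353,215). The pick is back in both notches with its handle top at 69 mm and hook down at 85 mm, same as at the start. The bystanders haven't moved, so I'll hand in.

```bash
python3 -c "
from h import *
print(observe()['time_s']); job_done()" 2>/dev/null
```

```text
18.4083
the job is handed in; nothing more can be done
```

The retaining ring is off the spindle and lying in the drip pan, and the pick is back in the two notches of its stand. I handed the job in at 18.4 s of the 58 s allowed.

- **Ring:** I hooked the eye along the spindle axis and pulled down the slope. The force peaked at about 5 N, then the ring snapped out, slipped off the hook and dropped into the pan. Only the pick touched it. The last pictures show it lying flat in the pan, at pixel (331,317) in the scene view and (353,215) in the top view, with the groove bare.
- **Pick:** It lies the same way round as at the start, hook down. Both views put the handle top at about 69 mm and the centre line within about 1 mm of where it was.
- **Forces and bystanders:** The guarded set-down stopped at its 8 N limit as the pick touched the notches, and no other move hit its force limit. The other things on the table look unmoved in the scene picture.

No check failed. The largest differences between the two views were about 1 to 2 mm, which matches the calibration accuracy.

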